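# Scan a printed pen cup with a two-stage trigger

### The arm

A 6-joint arm with a two-finger parallel gripper is mounted at the origin on the work surface. World frame = base frame: x ahead of the robot, y to its left, z up, the work surface at z = 0. Lengths are in m, angles in degrees, forces in N, time in s.
With the tool pointing down it reaches from about 0.375 to 0.9 m from the base axis. Payload 3.1 kg.
Tool frame: the origin (TCP) lies on the centre line of the jaws, within the pads' length; the fingertips stand 22 mm ahead of it and the grasp point (between the pads) lies 3 mm ahead of it; y points along the fingers, z is the direction in which the jaws open and shut, and the axes are right-handed (so a half turn about y gives the same grasp; the last joint's range is limited). The gripper opens to 87 mm and grips with 3 to 60 N. Pads are 19 mm wide; open, the fingers measure 117 mm over their backs; the gripper's body (75 mm by 190 mm) begins 51 mm behind the grasp point.
Start: joints at [-84.024, 30.224, 82.088, -0, 67.689, -10.227], TCP at [0.174, -0.6, 0.245] pointing down, gripper open.
Joint ranges: [-176.69, 176.69], [-43.24, 126.21], [12.49, 139.97], [-82, 262], [0, 151.66], [-163.58, 163.58]. Speed limits (degrees/s): [159.86, 159.86, 180, 180, 180, 180].

### API

Orientations are given as a 3x3 rotation matrix whose columns are the frame's x, y, z axes.
In Python, from rig import bot gives the robot as it stands.
- The arm moves only by the tool jog_arm, never from a script. Its argument "motion" is one flat list of numbers, 6 for each row, row after row: the shift along the tool's x, y, z in mm, then the turn, a rotation vector about the tool's x, y, z in degrees. A call has 1 to 20 rows; each row is the pose to reach, as a shift and turn from the pose commanded when the call began, along the tool's axes at that moment; what a row does not reach only later rows make up. A row lasts 1/8 s, in which the tool goes at most 62.5 mm and 10.7 degrees, less where a joint would pass 70% of its speed; a pose out of reach is approached as far as the arm can. A call with a gripper value outside its range is refused whole. "gripper" is the opening, from 0 (shut) to 1 (fully open), set as the call begins (left out, the last holds). The fingers move at their own pace and stop on an object; the grip force is fixed at half the most. Time passes only in rows, so rows that repeat a pose let the fingers close. It gives the time, the measured TCP pose, the force and the opening at its end, in the units of the state.
- bot.read_state(): the state, without advancing time (a new reading comes with each control period).
- bot.capture(name): name is "scene" or "top" or "wrist"; returns (picture, depth): 384x512x3 uint8, red, green, blue; 384x512 float32, m along the optical axis (not along the pixel's ray), 0 where there is no reading.
- bot.get_calibration(name): a dict with "mtx" (3x3 intrinsics, pixels), "pose" (4x4, takes a point from camera to world coordinates); the wrist camera has in their place "hand_eye" (4x4, takes a point from camera to tool coordinates, whose origin is the TCP and whose axes are the tool frame's). Camera axes: x right, y up, looking along -z (the intrinsics and any distortion apply to the point x, -y, -z); pixel columns grow to the right and rows downward; lengths in m; the calibration is good to about 2 mm. A picture is of the moment at which its call begins: read the wrist's pose just before it. get_calibration takes no time and is no camera call.
- bot.hand_in(): hands the job in, once; it reports no verdict.
The state is a dict: "time_s": time; "joint_positions": joint angles; "qvel": joint speeds; "tau": joint torques, N m; "position": TCP position; "tcp_rot": TCP orientation; "force": force on the tool from outside, world axes, zero at the start; "moment": the same for the moment, N m; "opening": opening from 0.0 (shut) to 1.0 (fully open).
Only numpy, scipy, OpenCV 4.12 (cv2) and the standard library are available. Lean on these libraries where they do the work, as an engineer would, in place of code of your own. Each camera call takes 0.05 s, during which the arm holds its last target.

### The job

Stand the orange printed pen cup on the middle of the black round scanning plate with its pocket facing the scanner, setting it down rather than dropping it, and let go. Then take the scan: squeeze the scanner's red trigger to its halfway stop and hold it there for a good second without going further, then squeeze it fully home, and release it completely. Leave the grey cup, the scraper and the blue tray where they are.

Things in the scene. Friction and masses are not known exactly. Their poses are not given: they have to be found in the camera images.
- cup_mid (a point): centre, half-way up, of the orange pen cup: open, round, 60 mm across, 95 mm tall, 4 mm walls, 70 to 140 g, upright on the table left or right of the station. x points out through the middle of its pocket, a raised box 36 mm wide and 30 mm tall, its front 35.5 mm from the cup's axis; z is up. Grip it across the 60 mm along its y axis, clear of the pocket
- pocket (a point): middle of the pocket's front on the orange cup, 35.5 mm from the cup's axis, 33 mm above its foot
- station: fixed scan station: grey base board 390 x 140 x 16 mm, origin under its middle; x points from the scanner to the plate, z up. The scanner stands head down in a cradle: white head 85 x 74 mm, centred at x = -120 mm, its top 121 mm above the table, lenses facing the plate; above it the fixed upright grip, and in front of the grip (+x) the red trigger
- plate (a point): centre of the top of the black round scanning plate, 120 mm across, 24 mm above the table, with a yellow painted ring around the cup's place; axes as station. The scanner is in the -x direction, so the cup's own x axis must point along this -x
- grip (a point): point on the axis of the scanner's grey upright grip, 200 mm above the table, a good height for pressing the trigger; axes as station (x points to the trigger). The grip is 30 mm deep (x), 34 mm wide (y), its top 235 mm above the table. Grip and resting trigger together are 57 to 64 mm deep; open fingers can straddle them from above
- first_stage (a joint): red trigger blade, 22 mm wide, 10 mm thick, hinged at its foot 135 mm above the table, free top end at 219 mm; leans away from the grip, pressed towards it (-x). Reach is adjusted unknown: at 200 mm height its outer face rests 42 to 49 mm ahead of the grip's axis. Value, rad: 0 at rest, 0.11 at the halfway stop after about 7 mm, light spring (1.5 to 3 N); springs back
- second_stage (a joint): second stage of the same trigger, rad: stays 0 at the halfway stop until the push at 200 mm height reaches about 10 N, then moves another 7 mm to 0.11, fully home, at about 13 N; springs back when let go
- grey_cup: bystander: plain grey pen cup, 60 mm across, 95 mm tall, no pocket; origin at the centre of its foot. It stands on the other side of the station from the orange cup
- scraper: bystander: a scraper (spatula) lying on the table beyond the station, about 280 mm long; origin at its middle, at table height
- tray: bystander: open blue parts tray 100 x 160 x 40 mm beyond the station; origin at the centre of its underside

How it is judged (in metres and radians):
On the way, in this order (a step that is already met when the one before it is completed fails the run):
1. the orange cup stands on the middle of the plate, pocket towards the scanner, let go (horizontal distance between cup_mid and plate below 0.015 m and z of cup_mid in the frame of plate below 0.053 m and angle between cup_mid's own z axis and vertical below 0.1 rad and angle between the x axis of cup_mid and the x axis of plate, either way round below 0.3 rad and x of pocket in the frame of plate below 0 m and linear speed of cup below 0.02 m/s and contact force between cup and the fingers below 0.1 N), for 0.3 s.
2. the trigger is held at its halfway stop for 0.8 s (value of joint first_stage above 0.09 rad and value of joint second_stage below 0.04 rad), for 0.8 s.
3. the trigger is pressed fully home (value of joint each of first_stage, second_stage above 0.09 rad), for 0.1 s.
4. the trigger is released (value of joint each of first_stage, second_stage below 0.02 rad), for 0.2 s.
At the end, for the whole second after the job is handed in: The orange cup stands released, at rest and upright (0.1 rad) on the plate, within 15 mm of its centre, pocket facing the scanner within 0.3 rad; the trigger is back at rest (both stages under 0.02 rad) after the halfway hold and the full press (all of step 1 and all of step 4); the robot touches nothing.
It fails at once if the grey cup, scraper or tray is pushed more than 30 mm (distance of any of grey_cup, scraper, tray from where it was at the start of the episode above 0.03 m).
It fails at once if the orange cup is let fall onto the plate from more than 15 mm (horizontal distance between cup_mid and plate below 0.06 m and z of cup_mid in the frame of plate above 0.0625 m and contact force between cup and the fingers below 0.05 N).
It also fails if it takes over 72 s, if anything falls off the work surface, if the arm or the gripper's body presses on something with over 40 N, if the wrist force passes 120 N, or if a joint passes its speed limit or range.

## Working session

There is one attempt and no reset: what is moved stays moved. The work goes in short steps, Python scripts to look and compute and a tool call to move; the robot and the scene stay as the last step left them, time stands still between calls to the robot, and variables do not carry over. Pictures are saved under pics/ and viewed, and the job is handed in when it is done.

Besides the shell and the picture viewer there is one more tool, called after "Request:" as name(argument=value, ...), one argument or row to a line, values as JSON. jog_arm: Moves the arm, as the interface text tells. Its arguments: {"type":"object","properties":{"motion":{"type":"array","items":{"type":"number"}},"gripper":{"type":"number"}},"required":["motion"]}

```bash
ls; mkdir -p pics; python3 - <<'E'
from rig import bot
import cv2,numpy as np
s=bot.read_state();print(s)
for n in("scene","top"):
    p,d=bot.capture(n);cv2.imwrite(f"pics/{n}0.png",p[:,:,::-1]);np.savez(f"pics/{n}0.npz",p=p,d=d)
    print(n,bot.get_calibration(n))
print(bot.get_calibration("wrist"))
E
```

```text
pics
{'time_s': 0.0, 'joint_positions': array([-8.40240657e+01,  3.02799601e+01,  8.21537621e+01, -1.03199991e-03,
        6.76883676e+01, -1.02271968e+01]), 'qvel': array([ 0.10274043,  0.01324133, -0.15342118, -0.00440986,  0.03891654,
       -0.03133012]), 'tau': array([-1.53075380e-03, -4.40052116e+01, -1.76592690e+01,  6.31341361e-02,
        5.82981447e-02, -1.83120655e-04]), 'position': array([ 0.17435723, -0.5995006 ,  0.24357548]), 'tcp_rot': array([[-9.60276568e-01, -2.38418932e-04,  2.79049916e-01],
       [-2.79049783e-01,  2.11755307e-03, -9.60274302e-01],
       [-3.61955433e-04, -9.99997730e-01, -2.09996735e-03]]), 'force': array([ 0.19970912, -0.79015349,  0.04028981]), 'moment': array([ 0.07835009,  0.00636624, -0.00828182]), 'opening': 0.9988571402384182}
scene {'mtx': array([[369.1135836 ,   0.        , 256.20872312],
       [  0.        , 369.1135836 , 196.15952621],
       [  0.        ,   0.        ,   1.        ]]), 'pose': array([[-0.08613069, -0.51303602,  0.85403487,  1.37479441],
       [ 0.99627299, -0.04034993,  0.07623659,  0.05582577],
       [-0.004651
[... 344 characters left out ...]
      [-0.99994201,  0.01066115,  0.00152405, -0.01359085],
       [ 0.0023166 ,  0.07472789,  0.99720127,  1.19031304],
       [ 0.        ,  0.        ,  0.        ,  1.        ]])}
{'mtx': array([[313.76315497,   0.        , 252.68182752],
       [  0.        , 313.76315497, 189.43201668],
       [  0.        ,   0.        ,   1.        ]]), 'hand_eye': array([[ 7.56612763e-04, -9.70774144e-01, -2.39993725e-01,
        -6.52036937e-02],
       [ 3.09760359e-04,  2.39994009e-01, -9.70774320e-01,
        -1.41456961e-01],
       [ 9.99999666e-01,  6.60159698e-04,  4.82289878e-04,
        -3.25587144e-04],
       [ 0.00000000e+00,  0.00000000e+00,  0.00000000e+00,
         1.00000000e+00]])}
```

View pics/scene0.png

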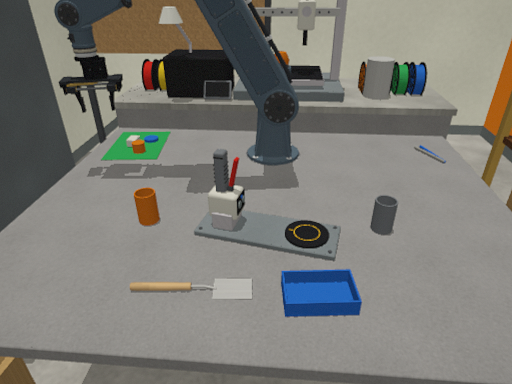

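View pics/top0.png

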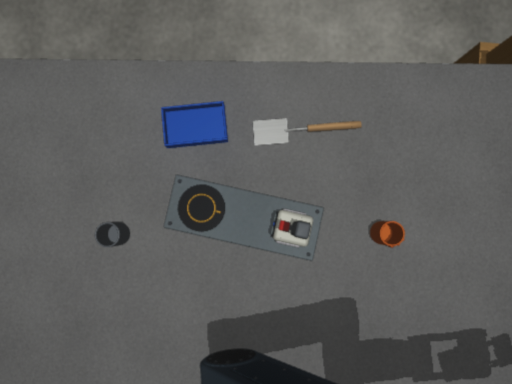

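The scene view shows the orange cup at (147,207), the scanner at (227,190), and the plate at (307,234). In the top view the cup is at (390,234), the plate ring at (201,208), the trigger at (285,226), and the grip at (302,229). Next I'll get coarse positions.

```bash
cat > h.py <<'E'
import numpy as np,cv2
from rig import bot
def cal(n,s=None):
    c=bot.get_calibration(n)
    if n!="wrist": return c["mtx"],c["pose"]
    T=np.eye(4);T[:3,:3]=s["tcp_rot"];T[:3,3]=s["position"]
    return c["mtx"],T@c["hand_eye"]
def ray(K,P,uv):
    uv=np.atleast_2d(uv).astype(float)
    d=np.c_[(uv[:,0]-K[0,2])/K[0,0],-(uv[:,1]-K[1,2])/K[1,1],-np.ones(len(uv))]
    return P[:3,3],d@P[:3,:3].T
def onplane(K,P,uv,z):
    o,d=ray(K,P,uv); return o+d*((z-o[2])/d[:,2])[:,None]
def proj(K,P,X):
    c=(np.atleast_2d(X)-P[:3,3])@P[:3,:3]
    return np.c_[K[0,2]+K[0,0]*c[:,0]/-c[:,2],K[1,2]-K[1,1]*c[:,1]/-c[:,2]]
def cloud(K,P,d):
    v,u=np.mgrid[:d.shape[0],:d.shape[1]]
    o,r=ray(K,P,np.c_[u.ravel(),v.ravel()])
    return (o+r*d.ravel()[:,None]).reshape(d.shape+(3,))
def tri(obs):
    A=np.zeros((3,3));b=np.zeros(3)
    for (K,P,uv) in obs:
        o,d=ray(K,P,uv);d=d[0]/np.linalg.norm(d[0]);M=np.eye(3)-np.outer(d,d);A+=M;b+=M@o
    return np.linalg.solve(A,b)
def hsv(p): return cv2.cvtColor(p,cv2.COLOR_RGB2HSV)
def snap(n,name):
    s=bot.read_state();p,d=bot.capture(n);cv2.imwrite(f"pics/{name}.png",p[:,:,::-1])
    K,P=cal(n,s);np.savez(f"pics/{name}.npz",p=p,d=d,K=K,P=P);return p,d,K,P,s
def load(name):
    z=np.load(f"pics/{name}.npz");return z["p"],z["d"],z["K"],z["P"]
E
python3 - <<'E'
from h import *
z=np.load("pics/top0.npz");p,d=z["p"],z["d"];K,P=cal("top")
h=hsv(p);C=cloud(K,P,d)
m=(h[...,0]<14)&(h[...,1]>150)&(h[...,2]>80)
n,l,st,c=cv2.connectedComponentsWithStats(m.astype(np.uint8))
for i in range(1,n):
    if st[i,4]>15: print(st[i],c[i],onplane(K,P,c[i],0.095)[0],np.median(C[l==i],0))
m=cv2.inRange(h,(15,100,80),(35,255,255));ys,xs=np.where(m[150:260,150:260]);xs+=150;ys+=150
print("ring",len(xs),onplane(K,P,cv2.minEnclosingCircle(np.c_[xs,ys].astype(np.float32))[0],.024))
print("table",C[300,100],"board",C[215,250])
# board contour
mb=(np.abs(C[...,2]-.016)<.008)
cv2.imwrite("pics/mb.png",cv2.resize(mb.astype(np.uint8)*255,None,fx=1.5,fy=1.5))
cv2.imwrite("pics/topc.png",np.hstack([cv2.resize(p[195:270,345:435,::-1],None,fx=4,fy=4,interpolation=2),cv2.resize(p[195:270,255:345,::-1],None,fx=4,fy=4,interpolation=2)]))
E
```

```text
[279 221   9   9  61] [283.         225.39344262] [ 0.51855705 -0.08539762  0.095     ] [ 0.51991662 -0.07737368  0.21676507]
[379 221  26  26 303] [388.78877888 233.17491749] [ 0.50280897 -0.33624985  0.095     ] [ 0.50137209 -0.35396644  0.01248112]
ring 196 [[0.56003111 0.11148565 0.024     ]]
table [ 0.32376845  0.37321422 -0.00080849] board [ 0.54358706 -0.00637843  0.01641918]
```

View pics/topc.png

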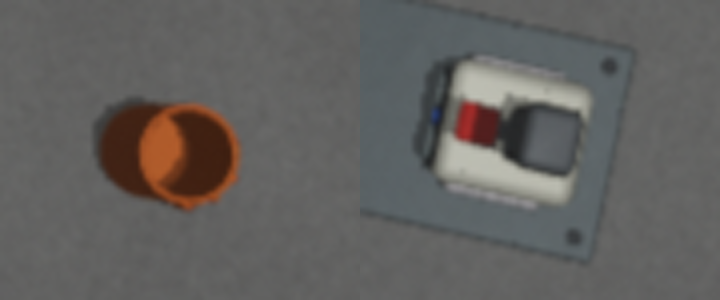

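View pics/mb.png

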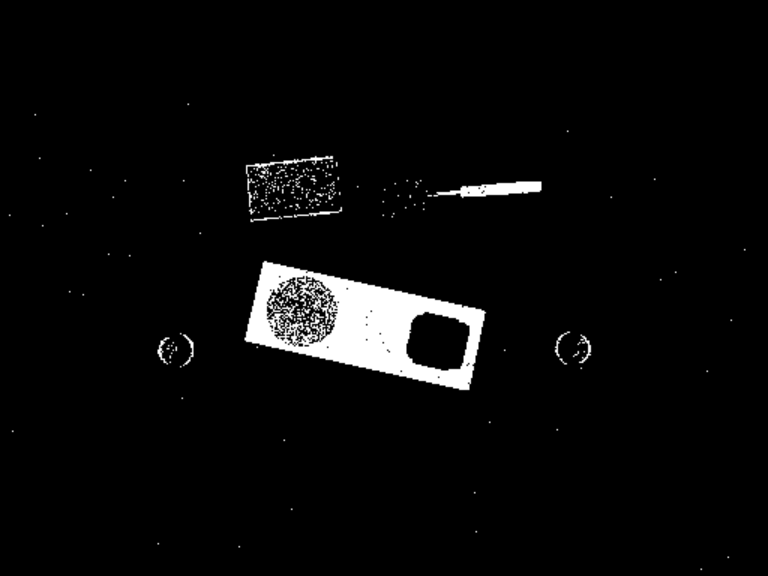

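The pocket seems to face the robot, since only a small bump shows at the lower rim in the top view. I'll fit the station axis and move the wrist camera to the cup's near side.

```bash
cat >> h.py <<'E'
from scipy.spatial.transform import Rotation as R
def Rt(zdeg): # tool down, tool z (jaw) heading zdeg
    a=np.radians(zdeg);z=np.array([np.cos(a),np.sin(a),0]);y=np.array([0,0,-1.]);return np.c_[np.cross(y,z),y,z]
def delta(pos,Rg,s=None):
    s=s or bot.read_state();R0=s["tcp_rot"]
    print("shift mm",np.round(R0.T@(np.array(pos)-s["position"])*1e3,1),"turn",np.round(R.from_matrix(R0.T@Rg).as_rotvec(degrees=True),2))
E
python3 - <<'E'
from h import *
z=np.load("pics/top0.npz");p,d=z["p"],z["d"];K,P=cal("top");C=cloud(K,P,d)
m=(np.abs(C[...,2]-.016)<.006).astype(np.uint8);m=cv2.morphologyEx(m,cv2.MORPH_OPEN,np.ones((3,3)));m=cv2.morphologyEx(m,cv2.MORPH_CLOSE,np.ones((3,3)))
cs,_=cv2.findContours(m,0,1);c=max(cs,key=cv2.contourArea)[:,0]
X=onplane(K,P,c,.016)[:,:2]
r=cv2.minAreaRect((X*1000).astype(np.float32));b=cv2.boxPoints(r);print(r,b)
delta([.362,-.32,.22],Rt(-10))
E
```

```text
((539.1641845703125, 11.18182373046875), (388.56231689453125, 139.42628479003906), 78.0457763671875) [[ 430.7214  -164.44633]
 [ 567.124   -193.32573]
 [ 647.60693  186.80998]
 [ 511.20435  215.68938]]
shift mm [-258.2   24.2 -216. ] turn [  0.09 -63.8   -0.08]
```

Request:
jog_arm(
  motion=[-259,24,-216,0,-64,0,-259,24,-216,0,-64,0,-259,24,-216,0,-64,0,-259,24,-216,0,-64,0,-259,24,-216,0,-64,0,-259,24,-216,0,-64,0,-259,24,-216,0,-64,0,-259,24,-216,0,-64,0,-259,24,-216,0,-64,0,-259,24,-216,0,-64,0],
)

```text
time_s: 1.35
position: [0.3624, -0.3214, 0.2205]
tcp_rot: [[-0.172, 0.0, 0.985], [-0.985, -0.0, -0.172], [0.0, -1.0, 0.0]]
force: [0.6, -0.1, 0.6]
opening: 1.001
```

```bash
python3 - <<'E'
from h import *
snap("wrist","w1")
E
```

```text
(no output)
```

View pics/w1.png

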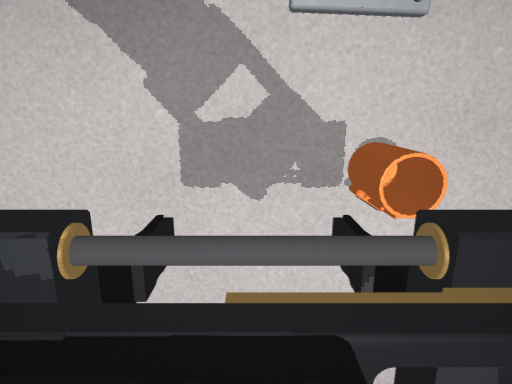

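```bash
python3 - <<'E'
from h import *
p,d,K,P=load("w1")
cv2.imwrite("pics/w1z.png",cv2.resize(p[125:230,330:460,::-1],None,fx=5.5,fy=5.5,interpolation=2))
h=hsv(p);m=((h[...,0]<16)&(h[...,1]>150)&(h[...,2]>60))
C=cloud(K,P,d);X=C[125:230,330:460][m[125:230,330:460]]
t=X[np.abs(X[:,2]-.095)<.004]; 
print("top z",np.percentile(X[:,2],[1,50,99]))
(c,r)=cv2.minEnclosingCircle((t[:,:2]*1e3).astype(np.float32));print(c,r,len(t))
for zz in np.arange(.0,.09,.01):
    b=X[np.abs(X[:,2]-zz)<.005][:,:2]*1e3-c
    if len(b)<8: continue
    rr=np.hypot(*b.T);a=np.degrees(np.arctan2(b[:,1],b[:,0]))
    o=rr>32.5; print(zz,len(b),o.sum(),np.percentile(a[rr>28],[2,98]).round(),np.percentile(rr,[50,98]).round(1),(np.percentile(a[o],[5,50,95]).round() if o.sum()>3 else ''))
E
```

```text
top z [0.00579612 0.0673206  0.09740102]
(498.46539306640625, -343.83697509765625) 31.3748836517334 1146
0.0 9 0 [ 77. 126.] [29.9 30.9] 
0.01 377 0 [-176.  174.] [26.7 30.6] 
0.02 321 1 [-176.  178.] [27.7 31. ] 
0.03 390 14 [-173.  175.] [27.8 34. ] [-164. -163. -160.]
0.04 450 20 [-176.  174.] [27.7 35.2] [-164. -163. -159.]
0.05 592 59 [-172.  175.] [28.1 35.1] [-163. -152. -114.]
0.06 533 0 [-177.  176.] [27.5 30.8] 
0.07 623 0 [-172.  176.] [27.5 31. ] 
0.08 694 0 [-177.  176.] [27.6 30.9]
```

View pics/w1z.png

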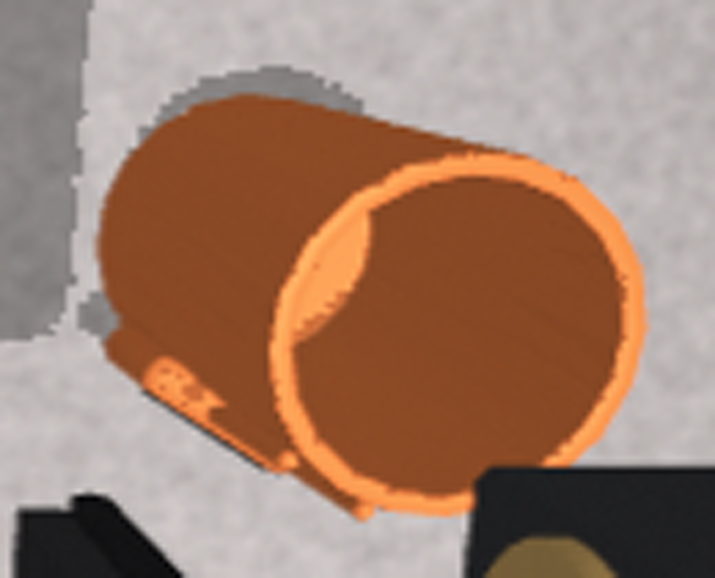

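The pocket is at the lower left of the cup, at zoom (110-370, 340-520), heading about -137°. I'll take a second wrist view from further toward -y.

Request:
jog_arm(
  motion=[50,0,0,0,0,0,105,0,0,0,0,0,105,0,0,0,0,0,105,0,0,0,0,0],
)

```text
time_s: 1.9
position: [0.3443, -0.4235, 0.2201]
tcp_rot: [[-0.172, -0.001, 0.985], [-0.985, 0.002, -0.172], [-0.002, -1.0, -0.001]]
force: [0.3, 0.7, -0.7]
opening: 1.0
```

```bash
python3 - <<'E'
from h import *
p,d,K,P,s=snap("wrist","w2")
cv2.imwrite("pics/w2z.png",cv2.resize(p[100:240,310:470,::-1],None,fx=4,fy=4,interpolation=2))
for n in("w1","w2"):
    p,d,K,P=load(n);h=hsv(p);C=cloud(K,P,d);m=((h[...,0]<16)&(h[...,1]>150)&(h[...,2]>60));m[:,:320]=0;m[245:]=0
    X=C[m];t=X[np.abs(X[:,2]-.095)<.005];print("topz",np.median(t[:,2]))
    A=np.c_[2*t[:,:2],np.ones(len(t))]
    # rim: outer hull -> circle
    hull=cv2.convexHull((t[:,:2]*1e3).astype(np.float32))[:,0]
    q=np.linalg.lstsq(np.c_[2*hull,np.ones(len(hull))],(hull**2).sum(1),rcond=None)[0];print(n,"hull circ",q[:2],np.sqrt(q[2]+(q[:2]**2).sum()))
    c=q[:2];b=X[:,:2]*1e3-c;rr=np.hypot(*b.T);a=np.degrees(np.arctan2(b[:,1],b[:,0]))
    o=(rr>32.5)&(X[:,2]<.06)&(rr<45);print(o.sum(),"ang pct",np.percentile(a[o],[2,5,50,95,98]).round(),"z",np.percentile(X[o,2],[2,98]))
    f=(rr>33)&(X[:,2]<.046)&(rr<45)
    if f.sum()>20:
        l=cv2.fitLine(b[f].astype(np.float32),cv2.DIST_HUBER,0,.01,.01).ravel();print("front line dir",np.degrees(np.arctan2(l[1],l[0])),"dist",abs(l[0]*l[3]-l[1]*l[2]),f.sum())
E
```

```text
topz 0.09567770452979807
w1 hull circ [ 498.99886968 -343.65560608] 30.437717097784905
111 ang pct [-164. -164. -159. -117. -112.] z [0.025971   0.04988225]
front line dir 54.137917 dist 20.935677 37
topz 0.09568278294588409
w2 hull circ [ 499.20889323 -343.46907509] 30.12674070702942
307 ang pct [-163. -162. -140. -109. -106.] z [0.02640992 0.05041519]
front line dir -44.026814 dist 34.56918 143
```

View pics/w2z.png

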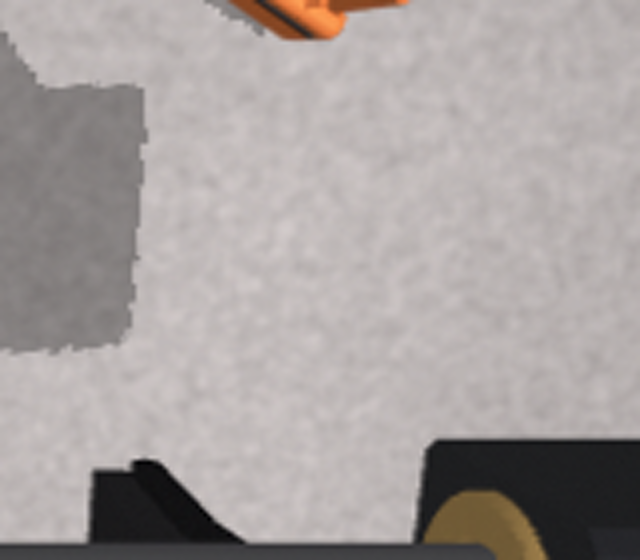

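The second view shows the pocket front clearly. Its line normal is -134° and its corners span -163° to -107°, so I'll use -134.5°. The cup axis is at (0.499, -0.3436) and the rim at 0.0957.

```bash
python3 - <<'E'
from h import *
delta([.499,-.3436,.20],Rt(-44.5))
E
```

```text
shift mm [-104.4   20.2  138.7] turn [ 0.09 34.68 -0.08]
```

Request:
jog_arm(
  motion=[-50,10,65,0,10,0,-104,20,139,0,34.6,0,-104,20,139,0,34.6,0,-104,20,139,0,34.6,0,-104,20,139,0,34.6,0,-104,20,139,0,34.6,0],
)

```text
time_s: 2.7
position: [0.4991, -0.3445, 0.2006]
tcp_rot: [[-0.699, -0.001, 0.715], [-0.715, 0.0, -0.699], [0.0, -1.0, -0.001]]
force: [0.7, -0.8, -0.0]
opening: 0.998
```

```bash
python3 - <<'E'
from h import *
print(bot.read_state()["joint_positions"])
delta([.499,-.3436,.067],Rt(-44.5))
snap("wrist","w3")
E
```

```text
[-4.51577271e+01  3.17611848e+01  8.73079524e+01 -5.46641332e-03
  6.09675192e+01 -8.29934276e-01]
shift mm [ -0.6 133.6  -0.7] turn [0.04 0.17 0.  ]
```

View pics/w3.png

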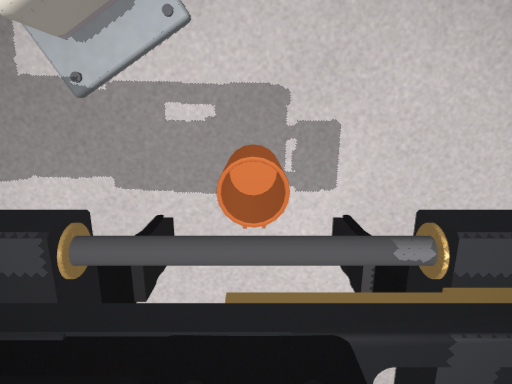

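The cup is centred between the fingers at (253,190), with the pocket straight down in the image. I'll descend and grip.

Request:
jog_arm(
  motion=[0,40,0,0,0,0,0,80,0,0,0,0,0,110,0,0,0,0,0,125,0,0,0,0,0,134,0,0,0,0,0,134,0,0,0,0],
)

```text
time_s: 3.5
position: [0.4997, -0.3454, 0.0668]
tcp_rot: [[-0.7, 0.0, 0.714], [-0.714, -0.0, -0.7], [-0.0, -1.0, 0.0]]
force: [0.7, 0.5, 1.4]
opening: 1.003
```

Request:
jog_arm(
  motion=[0,0,0,0,0,0,0,0,0,0,0,0,0,0,0,0,0,0,0,0,0,0,0,0,0,0,0,0,0,0,0,0,0,0,0,0,0,0,0,0,0,0,0,0,0,0,0,0],
  gripper=0,
)

```text
time_s: 4.5
position: [0.4998, -0.3451, 0.067]
tcp_rot: [[-0.7, 0.0, 0.714], [-0.714, -0.0, -0.7], [-0.0, -1.0, 0.0]]
force: [-0.7, 1.1, 6.2]
opening: 0.694
```

Request:
jog_arm(
  motion=[0,-10,0,0,0,0,0,-40,0,0,0,0,0,-90,0,0,0,0,0,-140,0,0,0,0,0,-190,0,0,0,0,0,-240,0,0,0,0,0,-280,0,0,0,0,0,-295,0,0,0,0,0,-295,0,0,0,0],
)

```text
time_s: 5.62
position: [0.4996, -0.3451, 0.3617]
tcp_rot: [[-0.7, 0.001, 0.715], [-0.715, -0.001, -0.7], [0.0, -1.0, 0.001]]
force: [0.1, 0.6, -1.2]
opening: 0.698
```

```bash
python3 - <<'E'
from h import *
print(bot.read_state()["joint_positions"])
for f in (.33,.66,1): delta(np.array([.4998,-.3451,.362])+f*np.array([.0602,.4566,0]),Rt(-44.5+f*32.5))
p,d,K,P,s=snap("wrist","w4")
C=cloud(K,P,d);h=hsv(p);m=((h[...,0]<16)&(h[...,1]>150)&(h[...,2]>60));X=(C[m]-s["position"])@s["tcp_rot"]*1e3
print(np.percentile(X,[1,50,99],axis=0).round(1)); t=X[X[:,1]<np.percentile(X[:,1],2)+5]
hull=cv2.convexHull(t[:,[0,2]].astype(np.float32))[:,0];q=np.linalg.lstsq(np.c_[2*hull,np.ones(len(hull))],(hull**2).sum(1),rcond=None)[0];print("in-hand x,z",q[:2],np.sqrt(q[2]+(q[:2]**2).sum()))
E
```

```text
[-4.51641073e+01  2.26722082e+01  7.59662876e+01 -3.80145619e-03
  8.13136404e+01 -7.67707248e-01]
shift mm [-121.7   -0.4  -91.1] turn [-5.000e-02 -1.062e+01  1.000e-02]
shift mm [-243.2   -0.5 -182.3] turn [-5.000e-02 -2.135e+01  1.000e-02]
shift mm [-368.5   -0.6 -276.3] turn [-5.00e-02 -3.24e+01  2.00e-02]
[[-31.7 -75.1 -28.2]
 [ -2.7  -0.5  -0.4]
 [ 24.2  61.7  27.5]]
in-hand x,z [-20.32094246  -1.5095125 ] 34.67049585208392
```

View pics/w4.png

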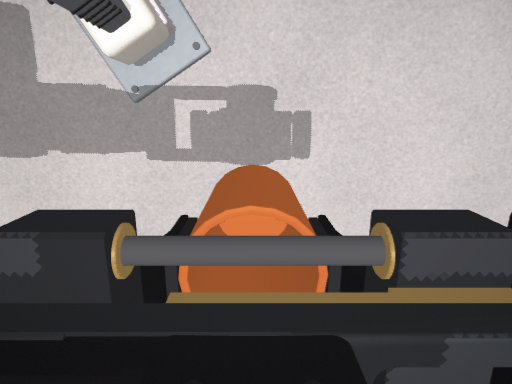

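The cup is held centred and upright, with the rim at image (180-327, 210-290). I'll carry it over the scanner to a point above the plate.

Request:
jog_arm(
  motion=[-30,0,-22,0,-3,0,-80,0,-60,0,-7,0,-128,0,-96,0,-11,0,-176,0,-132,0,-16,0,-224,0,-168,0,-20,0,-272,0,-204,0,-24,0,-320,0,-240,0,-28,0,-355,0,-266,0,-31,0,-369,0,-276,0,-32.4,0,-369,0,-276,0,-32.4,0,-369,0,-276,0,-32.4,0],
)

```text
time_s: 7.05
position: [0.5604, 0.1102, 0.3607]
tcp_rot: [[-0.21, -0.002, 0.978], [-0.978, -0.001, -0.21], [0.001, -1.0, -0.002]]
force: [-0.6, -0.0, -1.1]
opening: 0.694
```

```bash
python3 - <<'E'
from h import *
delta([.560,.1115,.12],Rt(-12))
delta([.560,.1115,.067+.024+.003],Rt(-12))
snap("scene","s1");snap("top","t1")
p,d,K,P=load("t1");q=p[130:260,120:320,::-1];r=load("s1")[0][150:290,140:370,::-1]
cv2.imwrite("pics/st1.png",np.hstack([cv2.resize(q,(400,300)),cv2.resize(r,(400,300))]))
E
```

```text
shift mm [ -1.5 240.7  -0.3] turn [ 0.09 -0.1   0.07]
shift mm [-1.500e+00  2.667e+02 -2.000e-01] turn [ 0.09 -0.1   0.07]
```

View pics/st1.png

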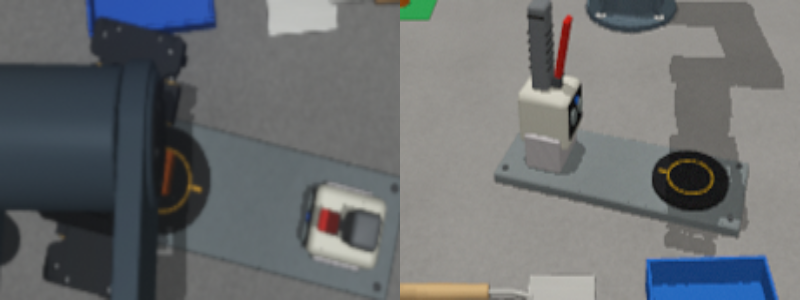

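The gripper is over the plate and the plate is free. I'll descend.

Request:
jog_arm(
  motion=[-1,30,0,0,0,0,-1,80,0,0,0,0,-1,130,0,0,0,0,-1,180,0,0,0,0,-1,220,0,0,0,0,-1,240,0,0,0,0,-1,255,0,0,0,0,-1,262,0,0,0,0,-1,266,0,0,0,0,-1,266,0,0,0,0],
)

```text
time_s: 8.4
position: [0.5612, 0.1126, 0.096]
tcp_rot: [[-0.208, 0.001, 0.978], [-0.978, -0.0, -0.208], [-0.0, -1.0, 0.001]]
force: [-0.8, -0.2, -1.1]
opening: 0.698
```

Request:
jog_arm(
  motion=[0,0.5,0,0,0,0,0,1,0,0,0,0,0,1.5,0,0,0,0,0,2,0,0,0,0,0,2,0,0,0,0],
)

```text
time_s: 9.02
position: [0.5608, 0.1127, 0.0935]
tcp_rot: [[-0.208, -0.0, 0.978], [-0.978, 0.0, -0.208], [0.0, -1.0, -0.0]]
force: [-0.3, 0.2, -1.1]
opening: 0.693
```

Request:
jog_arm(
  motion=[0,0.5,0,0,0,0,0,1,0,0,0,0,0,1.5,0,0,0,0,0,2,0,0,0,0,0,2,0,0,0,0],
)

```text
time_s: 9.65
position: [0.5608, 0.1127, 0.0915]
tcp_rot: [[-0.208, -0.0, 0.978], [-0.978, -0.0, -0.208], [0.0, -1.0, -0.0]]
force: [-0.3, 0.1, -1.5]
opening: 0.694
```

```bash
python3 - <<'E'
from h import *
snap("scene","s2")
r=load("s2")[0][150:290,140:370,::-1]
cv2.imwrite("pics/st2.png",cv2.resize(r,(690,420)))
E
```

```text
(no output)
```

View pics/st2.png

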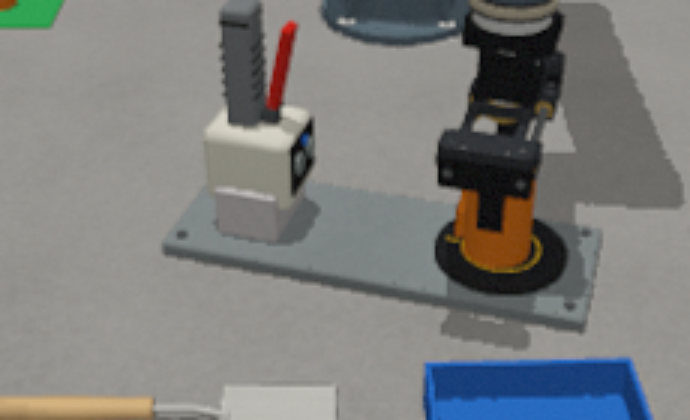

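The cup is within the ring with its pocket on the scanner side. I'll go down until it makes contact.

Request:
jog_arm(
  motion=[0,0.5,0,0,0,0,0,1,0,0,0,0,0,1,0,0,0,0],
)

```text
time_s: 10.07
position: [0.5608, 0.1126, 0.091]
tcp_rot: [[-0.208, 0.0, 0.978], [-0.978, 0.0, -0.208], [-0.0, -1.0, 0.0]]
force: [-1.6, 0.3, 4.2]
opening: 0.692
```

Request:
jog_arm(
  motion=[0,0.5,0,0,0,0,0,1,0,0,0,0,0,1,0,0,0,0],
)

```text
time_s: 10.45
position: [0.5609, 0.1126, 0.091]
tcp_rot: [[-0.208, 0.001, 0.978], [-0.978, -0.0, -0.208], [-0.0, -1.0, 0.001]]
force: [-2.7, -1.1, 10.1]
opening: 0.69
```

The force rose to 10 N at TCP z = 0.091, as expected, so the cup is standing on the plate. I'll release it and look before lifting.

Request:
jog_arm(
  motion=[0,-1,0,0,0,0,0,-1,0,0,0,0,0,-1,0,0,0,0,0,-1,0,0,0,0,0,-1,0,0,0,0,0,-1,0,0,0,0],
  gripper=1,
)

```text
time_s: 11.2
position: [0.5608, 0.1126, 0.0905]
tcp_rot: [[-0.208, -0.0, 0.978], [-0.978, 0.0, -0.208], [0.0, -1.0, -0.0]]
force: [0.2, 0.5, -0.0]
opening: 0.999
```

Request:
jog_arm(
  motion=[0,-10,0,0,0,0,0,-30,0,0,0,0,0,-70,0,0,0,0,0,-120,0,0,0,0,0,-170,0,0,0,0,0,-200,0,0,0,0,0,-210,0,0,0,0,0,-210,0,0,0,0],
)

```text
time_s: 12.2
position: [0.5606, 0.1127, 0.3007]
tcp_rot: [[-0.208, 0.0, 0.978], [-0.978, 0.0, -0.208], [-0.0, -1.0, 0.0]]
force: [-0.3, -0.8, 0.3]
opening: 1.0
```

```bash
python3 - <<'E'
from h import *
p,d,K,P,s=snap("wrist","w5")
C=cloud(K,P,d);h=hsv(p);m=((h[...,0]<14)&(h[...,1]>150)&(h[...,2]>60));X=C[m];X=X[np.hypot(X[:,0]-.56,X[:,1]-.112)<.06]
t=X[np.abs(X[:,2]-.119)<.006];print("rim z",np.median(t[:,2]))
hull=cv2.convexHull((t[:,:2]*1e3).astype(np.float32))[:,0];q=np.linalg.lstsq(np.c_[2*hull,np.ones(len(hull))],(hull**2).sum(1),rcond=None)[0];print("cup",q[:2],np.sqrt(q[2]+(q[:2]**2).sum()))
dk=(p.max(2)<45)&(np.abs(C[...,2]-.024)<.006)&(np.hypot(C[...,0]-.56,C[...,1]-.112)<.08)
Y=C[dk][:,:2]*1e3;print(len(Y));print(cv2.minEnclosingCircle(Y.astype(np.float32)),np.percentile(Y,[.5,99.5],axis=0))
p,d,K,P,s=snap("scene","s3")
cv2.imwrite("pics/st3.png",cv2.resize(p[150:290,140:370,::-1],(690,420)))
E
```

```text
rim z 0.11989460458973097
cup [560.83119151 114.51716391] 29.725364222307977
1207
((558.5641479492188, 119.58455657958984), 58.610328674316406) [[501.28095912  83.0781366 ]
 [615.42907738 161.302796  ]]
```

View pics/w5.png

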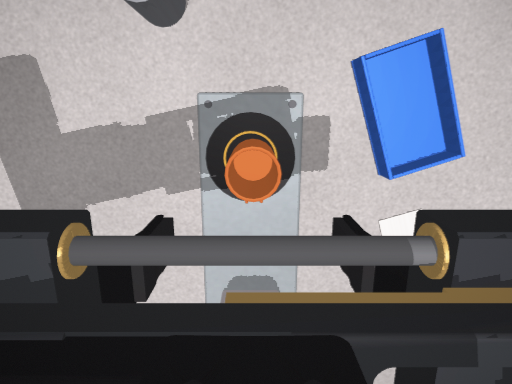

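View pics/st3.png

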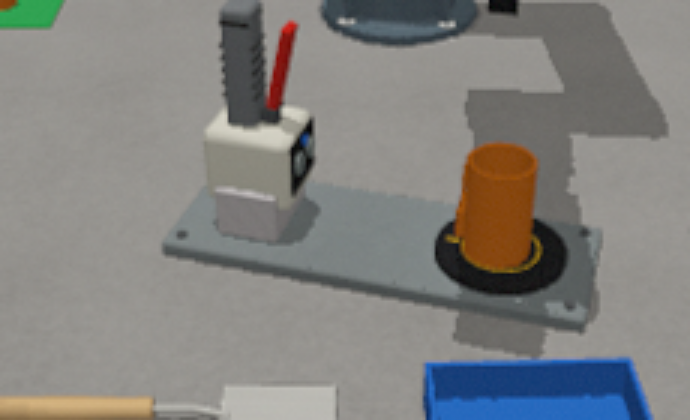

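The cup stands upright on the plate with the pocket toward the scanner. I'll check the plate centre in this view, then locate the grip and trigger.

```bash
python3 - <<'E'
from h import *
p,d,K,P=load("w5")
m=(p.max(2)<45).astype(np.uint8);m[205:]=0;m[:60]=0;m[:,:200]=0;m[:,305:]=0
ys,xs=np.where(m);hull=cv2.convexHull(np.c_[xs,ys].astype(np.int32))[:,0]
X=onplane(K,P,hull,.024)[:,:2]*1e3
q=np.linalg.lstsq(np.c_[2*X,np.ones(len(X))],(X**2).sum(1),rcond=None)[0];print("plate",q[:2],np.sqrt(q[2]+(q[:2]**2).sum()))
# scanner from top & scene, using depth (initial)
z=np.load("pics/top0.npz");p,d=z["p"],z["d"];K,P=cal("top");C=cloud(K,P,d)
u=np.array([np.cos(np.radians(78.05)),np.sin(np.radians(78.05))]);v=np.array([-u[1],u[0]]);pl=np.array([.560,.1115])
for n,K,P,p,d in(("top",K,P,p,d),("scene",*cal("scene"),*[np.load("pics/scene0.npz")[k] for k in "pd"])):
    C=cloud(K,P,d);h=hsv(p)
    L=np.stack([(C[...,:2]-pl)@u,(C[...,:2]-pl)@v,C[...,2]],-1)*1e3
    near=(np.abs(L[...,0]+220)<90)&(np.abs(L[...,1])<50)
    red=near&((h[...,0]<8)|(h[...,0]>172))&(h[...,1]>150)&(L[...,2]>130)
    gr=near&(L[...,2]>140)&~red
    for nm,mm in(("red",red),("grip",gr)):
        Y=L[mm];print(n,nm,len(Y),np.percentile(Y,[2,10,50,90,98],axis=0).round(1).tolist())
    Y=L[red&(np.abs(L[...,2]-200)<8)];print(" red@200",len(Y),Y.mean(0) if len(Y) else'')
E
```

```text
plate [558.76708238 120.42225743] 57.94246105373991
top red 67 [[-208.1, -7.7, 152.5], [-205.6, -5.9, 161.6], [-194.0, 0.8, 214.5], [-187.3, 7.3, 220.1], [-185.9, 8.9, 221.0]]
top grip 327 [[-246.2, -17.0, 146.8], [-242.6, -13.1, 181.3], [-226.9, -0.4, 232.9], [-217.4, 13.4, 236.6], [-185.1, 16.7, 237.8]]
 red@200 11 [-196.94830493    1.74043015  200.70987489]
scene red 120 [[-205.7, -10.1, 141.5], [-202.0, -9.1, 148.1], [-194.1, -6.5, 183.7], [-186.1, -0.2, 216.0], [-184.6, 6.3, 218.1]]
scene grip 526 [[-245.2, -15.9, 142.2], [-241.0, -15.1, 151.1], [-225.3, -11.7, 192.8], [-216.7, 8.0, 231.1], [-190.5, 13.9, 234.3]]
 red@200 23 [-190.1134901    -6.32071971  200.51300889]
```

The plate-centre estimates disagree, 0.1115 against 0.120 in y. The ring has a tick mark that could bias the first one, and the cup hides part of the disc in the second. I'll resolve it with the black disc in the initial top and scene images.

```bash
python3 - <<'E'
from h import *
def fit(X):
    q=np.linalg.lstsq(np.c_[2*X,np.ones(len(X))],(X**2).sum(1),rcond=None)[0];return q[:2],np.sqrt(q[2]+(q[:2]**2).sum())
for n in("top","scene"):
    z=np.load(f"pics/{n}0.npz");p=z["p"];K,P=cal(n)
    print(n,p[200:203,185] if n=="top" else p[222,307])
    c0=proj(K,P,[.56,.1115,.024])[0].astype(int)
    m=(p.max(2)<60).astype(np.uint8);M=np.zeros_like(m);cv2.circle(M,tuple(int(a) for a in c0),34,1,-1);m&=M
    m=cv2.morphologyEx(m,cv2.MORPH_CLOSE,np.ones((5,5)))
    cs,_=cv2.findContours(m,0,1);c=max(cs,key=cv2.contourArea);hu=cv2.convexHull(c)[:,0]
    print("disc",fit(onplane(K,P,hu,.024)[:,:2]*1e3),cv2.contourArea(c))
    h=hsv(p);r=cv2.inRange(h,(13,100,70),(38,255,255))&(M*255)
    ys,xs=np.where(r);X=onplane(K,P,np.c_[xs,ys],.024)[:,:2]*1e3
    for _ in range(6):
        c,R_=fit(X);e=np.abs(np.hypot(*(X-c).T)-R_);X=X[e<max(3,np.percentile(e,90))]
    print("ring",c,R_,len(X))
p,d,K,P=load("w5")
m=(p.max(2)<45).astype(np.uint8);m[205:]=0;m[:60]=0;m[:,:200]=0;m[:,305:]=0
ys,xs=np.where(m);hull=cv2.convexHull(np.c_[xs,ys].astype(np.int32))[:,0];print(hull.tolist())
X=onplane(K,P,hull[hull[:,1]<165],.024)[:,:2]*1e3;print(fit(X))
r=cv2.inRange(hsv(p),(15,100,70),(38,255,255));r[145:]=0;r[:110]=0;r[:,:215]=0;r[:,290:]=0
ys,xs=np.where(r);X=onplane(K,P,np.c_[xs,ys],.024)[:,:2]*1e3;print(len(X),fit(X))
E
```

```text
top [[36 37 38]
 [36 37 38]
 [36 37 38]]
disc (array([561.0133158 , 117.72999003]), np.float64(58.68366788481713)) 1642.0
ring [560.72979253 117.83329629] 34.774760638304684 188
scene [31 30 36]
disc (array([564.2458727 , 118.64843966]), np.float64(60.18904272769107)) 905.0
ring [557.25731147 118.65684127] 35.28438205661835 104
[[293, 164], [292, 169], [290, 174], [289, 176], [287, 178], [283, 179], [226, 188], [221, 188], [215, 182], [213, 179], [211, 175], [208, 168], [207, 161], [207, 150], [208, 146], [210, 140], [213, 134], [217, 128], [290, 138], [292, 144], [293, 151]]
(array([558.72274289, 119.41064348]), np.float64(58.158938494272675))
169 (array([558.5751187 , 120.10378289]), np.float64(33.61348995842023))
```

The disc and ring agree on a plate centre of about (0.560, 0.1185). The cup is at about (0.561, 0.1135), so it sits some 5 mm off with 15 mm allowed, and I'll leave it. Next I'll hover over the grip with the jaws along the station's x axis.

```bash
python3 - <<'E'
from h import *
print(bot.read_state()["joint_positions"])
delta([.5154,-.0993,.345],Rt(78.0))
E
```

```text
[ 1.67003831e-01  2.27074285e+01  8.60790961e+01 -1.61193728e-04
  7.14008444e+01  1.21644702e+01]
shift mm [216.6 -45.9   0.5] turn [  0.17 -90.    -0.11]
```

Request:
jog_arm(
  motion=[0,-25,0,0,-10,0,0,-44,0,0,-20,0,30,-44,0,0,-30,0,70,-44,0,0,-40,0,110,-44,0,0,-50,0,150,-44,0,0,-60,0,185,-44,0,0,-70,0,210,-44,0,0,-80,0,217,-44,0,0,-90,0,217,-44,0,0,-90,0,217,-44,0,0,-90,0,217,-44,0,0,-90,0],
)

```text
time_s: 13.8
position: [0.5157, -0.099, 0.3441]
tcp_rot: [[0.978, -0.001, 0.208], [-0.208, 0.0, 0.978], [-0.001, -1.0, 0.0]]
force: [-0.2, -0.1, 0.5]
opening: 1.001
```

```bash
python3 - <<'E'
from h import *
p,d,K,P,s=snap("wrist","w6");print(s["joint_positions"],s["position"])
E
```

```text
[-2.30745528e+01  1.62365284e+01  8.86942028e+01  7.14572232e-03
  7.51243357e+01 -1.01051888e+02] [ 0.51567003 -0.09899138  0.34411643]
```

View pics/w6.png

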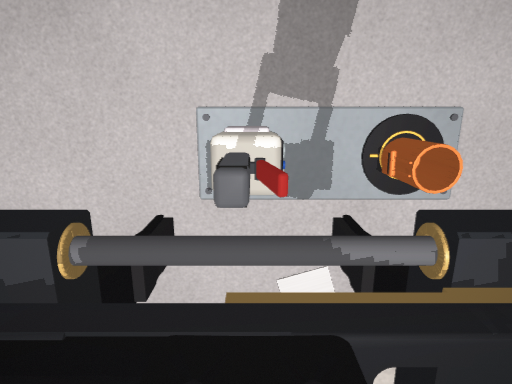

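From this view the grip top is at about (232,187) and the trigger top at (282,187). The cup's pocket faces the scanner, in line with the ring's tick.

```bash
python3 - <<'E'
from h import *
p,d,K,P=load("w6");s=bot.read_state();C=cloud(K,P,d);h=hsv(p)
T=(C-s["position"])@s["tcp_rot"]*1e3; Z=C[...,2]
roi=np.zeros(Z.shape,bool);roi[130:215,195:300]=1
red=roi&((h[...,0]<8)|(h[...,0]>172))&(h[...,1]>150)
g=roi&(np.abs(Z-.235)<.005)&~red
print("grip top x,z tool",np.percentile(T[g],[2,50,98],axis=0).round(1).tolist(),"z",np.median(Z[g]))
for lo,hi in((.14,.16),(.16,.18),(.18,.195),(.195,.205),(.205,.214),(.214,.225)):
    m=red&(Z>lo)&(Z<hi)
    if m.sum()>4: print(lo,hi,m.sum(),np.percentile(T[m],[2,50,98],axis=0).round(1).tolist())
# ray-plane check
gy,gx=np.where(g);ry,rx=np.where(red&(Z>.214))
for uv,z in(((gx.min(),gy.mean()),.235),((gx.max(),gy.mean()),.235),((rx.min(),ry.mean()),.219),((rx.max(),ry.mean()),.219)):
    print(uv,((onplane(K,P,uv,z)-s["position"])@s["tcp_rot"]*1e3).round(1))
E
```

```text
grip top x,z tool [[-19.7, 106.9, -31.8], [-5.1, 108.6, -17.6], [11.2, 113.5, -4.3]] z 0.23566441758859968
0.14 0.16 96 [[-14.4, 184.6, 4.1], [-6.6, 193.1, 6.2], [4.4, 203.4, 12.6]]
0.16 0.18 110 [[-14.5, 164.7, 8.1], [-7.4, 172.7, 10.9], [4.3, 184.0, 16.8]]
0.18 0.195 104 [[-14.3, 149.6, 12.6], [-6.1, 156.5, 15.0], [4.5, 164.2, 20.4]]
0.195 0.205 78 [[-14.4, 139.5, 16.2], [-8.0, 143.9, 17.5], [3.8, 149.2, 24.5]]
0.205 0.214 76 [[-14.4, 130.5, 18.1], [-7.6, 134.1, 19.6], [4.6, 139.3, 25.4]]
0.214 0.225 283 [[-14.1, 123.0, 20.8], [-4.5, 124.6, 25.1], [5.9, 129.8, 30.4]]
(np.int64(213), np.float64(187.80464071856287)) [[ -4.9 109.3 -32.2]]
(np.int64(248), np.float64(187.80464071856287)) [[ -4.8 109.3  -3.5]]
(np.int64(259), np.float64(183.81379310344826)) [[ -4.5 125.3   5.9]]
(np.int64(287), np.float64(183.81379310344826)) [[ -4.5 125.3  30.3]]
```

In the tool frame the grip spans z = -32.5 to -3.3 and the trigger's top outer face is at +30.4, with lateral centre x ≈ -4.5. I'll centre on that and descend to straddle them.

Request:
jog_arm(
  motion=[-4.5,0,0,0,0,0,-4.5,30,0,0,0,0,-4.5,60,0,0,0,0,-4.5,80,0,0,0,0,-4.5,100,0,0,0,0,-4.5,115,0,0,0,0,-4.5,126,0,0,0,0,-4.5,132,0,0,0,0,-4.5,132,0,0,0,0],
)

```text
time_s: 14.98
position: [0.5113, -0.0987, 0.2125]
tcp_rot: [[0.978, -0.0, 0.208], [-0.208, 0.0, 0.978], [-0.0, -1.0, 0.0]]
force: [0.0, -0.3, 0.4]
opening: 1.0
```

```bash
python3 - <<'E'
from h import *
p,d,K,P,s=snap("scene","s4")
a=cv2.resize(p[130:260,180:290,::-1],(400,473))
p,d,K,P,s=snap("wrist","w7")
cv2.imwrite("pics/sw4.png",np.hstack([a,cv2.resize(p[130:300,150:350,::-1],(400,473))]))
E
```

```text
(no output)
```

View pics/sw4.png

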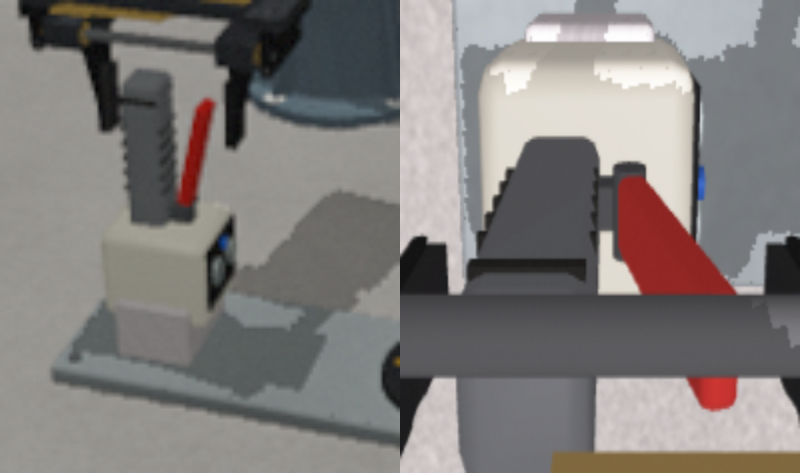

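The fingers straddle the grip and trigger cleanly. I'll push with the front finger by moving the arm along -z of the tool and watching the force. Contact should come after about 13 mm and the halfway stop after about 22 mm.

Request:
jog_arm(
  motion=[0,0,-5,0,0,0,0,0,-10,0,0,0,0,0,-12,0,0,0,0,0,-14,0,0,0,0,0,-16,0,0,0,0,0,-16,0,0,0,0,0,-16,0,0,0],
)

```text
time_s: 15.95
position: [0.508, -0.1141, 0.2126]
tcp_rot: [[0.978, 0.0, 0.208], [-0.208, 0.0, 0.978], [0.0, -1.0, 0.0]]
force: [0.3, 0.7, 1.2]
opening: 1.001
```

Request:
jog_arm(
  motion=[0,0,-1,0,0,0,0,0,-2,0,0,0,0,0,-3,0,0,0,0,0,-3,0,0,0],
)

```text
time_s: 16.45
position: [0.5073, -0.1173, 0.2125]
tcp_rot: [[0.978, -0.0, 0.208], [-0.208, 0.0, 0.978], [-0.0, -1.0, 0.0]]
force: [0.1, 2.5, 1.7]
opening: 1.002
```

Request:
jog_arm(
  motion=[0,0,-1,0,0,0,0,0,-2,0,0,0,0,0,-2,0,0,0],
)

```text
time_s: 16.82
position: [0.5069, -0.1192, 0.2125]
tcp_rot: [[0.978, -0.0, 0.208], [-0.208, 0.0, 0.978], [-0.0, -1.0, 0.0]]
force: [0.9, 2.8, 1.1]
opening: 0.997
```

Request:
jog_arm(
  motion=[0,0,-1,0,0,0,0,0,-1,0,0,0],
)

```text
time_s: 17.08
position: [0.5068, -0.12, 0.2126]
tcp_rot: [[0.978, 0.0, 0.208], [-0.208, 0.001, 0.978], [-0.0, -1.0, 0.001]]
force: [1.1, 3.9, 1.4]
opening: 0.999
```

Request:
jog_arm(
  motion=[0,0,-1,0,0,0,0,0,-1,0,0,0],
)

```text
time_s: 17.32
position: [0.5066, -0.1202, 0.2125]
tcp_rot: [[0.978, 0.0, 0.209], [-0.209, 0.002, 0.978], [-0.0, -1.0, 0.002]]
force: [3.0, 5.8, 2.0]
opening: 0.999
```

The motion is now blocked at about 6 N, so this is the halfway stop. I'll hold there.

Request:
jog_arm(
  motion=[0,0,0,0,0,0,0,0,0,0,0,0,0,0,0,0,0,0,0,0,0,0,0,0,0,0,0,0,0,0,0,0,0,0,0,0,0,0,0,0,0,0,0,0,0,0,0,0,0,0,0,0,0,0,0,0,0,0,0,0,0,0,0,0,0,0,0,0,0,0,0,0],
)

```text
time_s: 18.82
position: [0.5066, -0.1202, 0.2125]
tcp_rot: [[0.978, 0.0, 0.208], [-0.208, 0.002, 0.978], [-0.0, -1.0, 0.002]]
force: [1.3, 5.4, 2.0]
opening: 1.002
```

```bash
python3 - <<'E'
from h import *
p,d,K,P,s=snap("wrist","w8")
cv2.imwrite("pics/w8z.png",cv2.resize(p[130:300,150:350,::-1],(600,510)))
E
```

```text
(no output)
```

View pics/w8z.png

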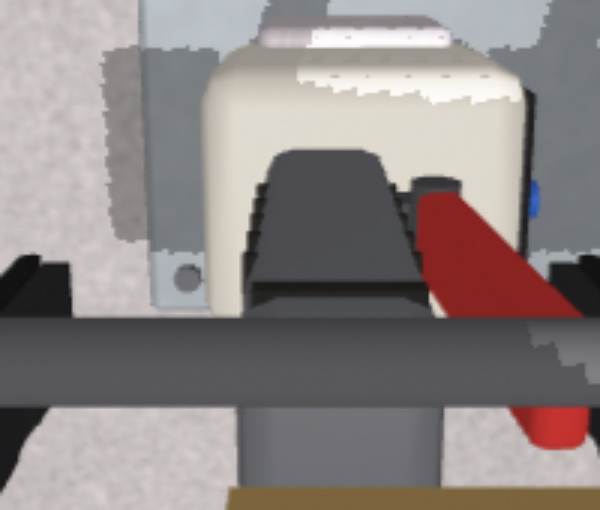

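The trigger is pressed against the pad, at zoom (555,430), and it held steady at about 5.5 N for 1.5 s. Now I'll press it fully home.

Request:
jog_arm(
  motion=[0,0,-2,0,0,0,0,0,-4,0,0,0,0,0,-6,0,0,0,0,0,-8,0,0,0,0,0,-10,0,0,0,0,0,-10,0,0,0,0,0,-10,0,0,0],
)

```text
time_s: 19.75
position: [0.5049, -0.1282, 0.2132]
tcp_rot: [[0.978, 0.002, 0.209], [-0.209, 0.006, 0.978], [0.0, -1.0, 0.006]]
force: [2.4, 11.8, 7.0]
opening: 0.996
```

Request:
jog_arm(
  motion=[0,0,-1,0,0,0,0,0,-2,0,0,0,0,0,-2,0,0,0],
)

```text
time_s: 20.12
position: [0.5047, -0.1291, 0.2132]
tcp_rot: [[0.978, 0.002, 0.21], [-0.21, 0.008, 0.978], [0.0, -1.0, 0.008]]
force: [3.2, 14.0, 7.5]
opening: 1.003
```

Request:
jog_arm(
  motion=[0,0,-1,0,0,0,0,0,-2,0,0,0,0,0,-3,0,0,0,0,0,-3,0,0,0,0,0,-3,0,0,0,0,0,-3,0,0,0],
)

```text
time_s: 20.88
position: [0.5044, -0.1295, 0.213]
tcp_rot: [[0.977, 0.003, 0.211], [-0.211, 0.013, 0.977], [0.0, -1.0, 0.013]]
force: [5.8, 20.3, 7.2]
opening: 1.0
```

It is blocked at 20 N after another 9.3 mm, so the trigger is fully home. Now I'll release it completely, then lift off.

Request:
jog_arm(
  motion=[0,0,8,0,0,0,0,0,18,0,0,0,0,0,28,0,0,0,0,0,36,0,0,0,0,0,38,0,0,0,0,0,38,0,0,0,0,0,38,0,0,0,0,0,38,0,0,0],
)

```text
time_s: 21.88
position: [0.5113, -0.099, 0.2126]
tcp_rot: [[0.978, 0.0, 0.208], [-0.208, -0.0, 0.978], [0.0, -1.0, -0.0]]
force: [0.7, -0.3, -1.1]
opening: 0.998
```

Request:
jog_arm(
  motion=[0,-20,0,0,0,0,0,-50,0,0,0,0,0,-80,0,0,0,0,0,-110,0,0,0,0,0,-132,0,0,0,0,0,-132,0,0,0,0,0,-132,0,0,0,0],
)

```text
time_s: 22.75
position: [0.5107, -0.0986, 0.3436]
tcp_rot: [[0.978, -0.002, 0.208], [-0.208, 0.001, 0.978], [-0.002, -1.0, 0.0]]
force: [0.1, -0.0, 0.7]
opening: 1.003
```

```bash
python3 - <<'E'
from h import *
p,d,K,P,s=snap("wrist","w9");C=cloud(K,P,d);h=hsv(p);T=(C-s["position"])@s["tcp_rot"]*1e3;Z=C[...,2]
roi=np.zeros(Z.shape,bool);roi[130:215,195:300]=1
red=roi&((h[...,0]<8)|(h[...,0]>172))&(h[...,1]>150)&(Z>.214)
g=roi&(np.abs(Z-.235)<.005)&~red
print("trig",np.percentile(T[red],[2,98],axis=0)[:,2]," grip",np.percentile(T[g],[2,98],axis=0)[:,2])
X=C[(h[...,0]<14)&(h[...,1]>150)&(h[...,2]>60)];X=X[(np.hypot(X[:,0]-.56,X[:,1]-.112)<.06)&(np.abs(X[:,2]-.119)<.006)]
hull=cv2.convexHull((X[:,:2]*1e3).astype(np.float32))[:,0];q=np.linalg.lstsq(np.c_[2*hull,np.ones(len(hull))],(hull**2).sum(1),rcond=None)[0];print("cup",q[:2],np.median(X[:,2]))
p2,*_=snap("scene","s5")
cv2.imwrite("pics/fin.png",np.vstack([np.hstack([p[::1,:400],p2[:, 60:460]])[:,:,::-1]]))
print(s["time_s"],s["force"])
E
```

```text
trig [20.98506735 31.07202222]  grip [-31.37675291  -3.52736904]
cup [561.00948155 113.39460164] 0.1195638990396945
22.75 [ 0.08836072 -0.02243431  0.69960287]
```

View pics/fin.png

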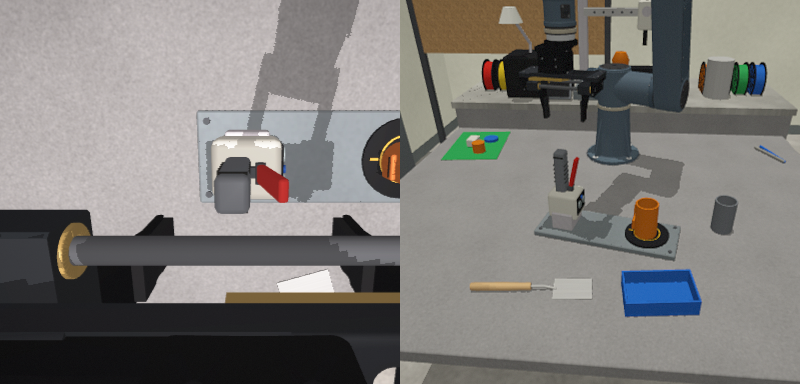

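The trigger is back where it started (outer top at +31 now, +30.4 before). The cup is unmoved and upright, the bystanders look undisturbed, and the arm is clear. I'm handing in.

```bash
python3 -c "
from rig import bot
print(bot.hand_in())"
```

```text
the job is handed in; nothing more can be done
None
```

The job is handed in at about 23 s of the 72 s allowed, with every step done. I set the orange cup down on the plate until it bore about 10 N, pocket towards the scanner, and let it go. Then I pressed the trigger with one finger:
- **Halfway:** held for about 1.5 s at 5–6 N, with no movement.
- **Fully home:** pressed to a hard stop at about 20 N, then released completely.

**Last checks:**
- **Cup:** upright, with its rim at 0.1196 m (0.119 m expected).
- **Trigger:** back within 1 mm of its rest position.
- **Arm:** clear, with no contact force.
- **Grey cup, scraper and tray:** undisturbed by eye in the final scene view; I did not measure them again.

**What disagreed:** my first plate centre was about 6 mm off along the station, probably because the ring's tick mark skewed the circle fit. Later fits of the disc and ring put the centre at about (0.560, 0.1185). The cup therefore stands about 5 mm off centre; I left it, as 15 mm is allowed.

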